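Spin check of the plating turntable

TASK

Check the bearing of the plating turntable: with a fingertip flick its disc by the peg, either way round, so that it spins briskly by itself, and let it run untouched for at least three seconds. Then brake it with a fingertip pressed lightly on top of the disc, so that it stands still with the peg right in front of the index tab, and finish while still holding it there with the fingertip. Pick nothing up: the Petri dish stays between its pins on the disc, and the bottle, the cup and the tape roll beside the turntable stay where they are.

Things in the scene. Friction and masses are not known exactly. Their poses are not given: they have to be found in the camera images.
- turntable: The fixed turntable; origin on the worktop under its centre. A round grey foot 148 mm across carries a level aluminium disc, 176 mm across, 12 mm thick. The index tab is the one fixed upright grey plate just outside the disc's rim, on the foot's -x side (these axes do not turn with the disc): 24 mm wide along the rim, 7 mm thick, inner face 99 mm from the centre, top 60 mm above the worktop
- disc_centre (a point): Centre of the disc's flat upper face, 45 mm above the worktop; the disc turns about the vertical through it. The Petri dish lies here between three pins, 6 mm tall, 33.5 mm from the centre. From 40 to 85 mm from the centre the face is clear except for the peg. The disc sits on a spring: pressed from above it yields from about 4 to 9 N on, straight down, by 6 mm at most (there about 12 to 16 N)
- peg (a point): Centre of the top of the steel finger peg that stands on the disc and turns with it: 12 mm thick, 16 mm tall above the disc (its top is 61 mm above the worktop), 70 mm from the disc's centre
- stop_mark (a point): Fixed point 70 mm from the disc's centre, 61 mm above the worktop, where the top of the peg is when it is in front of the middle of the index tab. The peg counts as in front of the tab within 12 mm of this point (the tab's width)
- disc (a joint): Angle of the disc (rad), counted on through every turn; 0 with the peg at the stop mark, growing counter-clockwise from above. It turns without end, inertia about 2 to 4 g m2, slowed only by a light viscous drag (speed falls by two thirds in some 8 to 18 s): once flicked it does not stop by itself in the time given, and unheld it turns at the slightest push
- dish_mid (a point): Middle of the closed round Petri dish, 59 mm across, 15 mm tall, 50 g, loose, lying on the middle of the disc (top 60 mm above the worktop)
- bottle_mid (a point): Middle of the brown dropper bottle with black cap, 37 mm across, 88 mm tall, loose, to the right of the turntable
- cup_mid (a point): Middle of the clear specimen cup with a yellow screw lid, 59 mm across, 72 mm tall, loose, to the left of the turntable and far from the robot
- tape_mid (a point): Middle of the roll of tape lying flat, 98 mm across, 25 mm tall, loose, to the left of the turntable and near the robot
Things that resemble listed ones, but are neither listed nor needed, are in the scene too. Of the things like the part that bears dish_mid, leave any that is orange; of the rest the smaller one is meant.

How it is judged:
By the outcome, as a careful person would: the job done as asked, in the order asked, and still so for the second after the job is handed in, while the arm keeps its last pose, push and grip.
It also fails if it takes over 64 s, if anything falls off the work surface, if the arm or the gripper's body presses on something with over 40 N, if the wrist force passes 120 N, or if a joint passes its speed limit or range.

ROBOT

A 6-joint arm with a two-finger parallel gripper is mounted at the origin on a cart in front of the work surface, level with it; the furniture and walls round the work are solid. World frame = base frame: x ahead of the robot, y to its left, z up, the work surface at z = 0. Lengths are in mm, angles in rad, forces in N, time in s.
With the tool pointing down it reaches from about 350 to 775 mm from the base axis. Payload 7.3 kg.
Tool frame: the origin (TCP) lies at the centre of the arm's flange, where the gripper is bolted on; the fingertips stand 178 mm ahead of it and the grasp point (between the pads) lies 159 mm ahead of it; z points along the fingers, y is the direction in which the jaws open and shut (so a half turn about z gives the same grasp; the last joint's range is limited). The gripper opens to 92 mm and grips with 3 to 60 N. Pads are 19 mm wide; open, the fingers measure 130 mm over their backs; the gripper's body (75 mm by 190 mm) begins 47 mm behind the grasp point.
Start: joints at [1.017, 0.342, 1.524, -0, 1.275, -0.146], TCP at [208.189, 481.96, 404.741] pointing down, gripper open.
Joint ranges: [-2.53, 2.53], [-0.77, 2.02], [0.04, 2.7], [-1, 4.14], [0.28, 2.66], [-3.11, 3.11]. Speed limits (rad/s): [2.57, 2.57, 3.14, 3.14, 3.14, 3.14].

INTERFACE

Orientations are given as [roll, pitch, yaw] about the fixed x, y, z axes, in that order (R = Rz(yaw) Ry(pitch) Rx(roll)).
In Python, from plant import get_obs, capture, close_job gives the robot as it stands. The module is installed in compiled form; this text tells all that it offers.
- The arm moves only by the shell command python3 -m pendant 'ROWS'. ROWS is JSON, a list of rows, each a list of 3 entries, a list of its own where there are three numbers: the shift along the tool's x, y, z in m, then the turn, a rotation vector about the tool's x, y, z in rad, then the finger opening in m, from 0 to 0.0918. In form: [[[tx, ty, tz], [wx, wy, wz], fingers], ...]. A call has 1 to 10 rows; each row is the pose to reach, as a shift and turn from the pose commanded when the call began, along the tool's axes at that moment; what a row does not reach only later rows make up. A row lasts 1/12 s, in which the tool goes at most 41.7 mm and 7.16 degrees, less where a joint would pass 70% of its speed; a pose out of reach is approached as far as the arm can. A call with a gripper value outside its range is refused whole. The fingers move at their own pace and stop on an object; the grip force is fixed at half the most. Time passes only in rows, so rows that repeat a pose let the fingers close. It gives the time, the measured TCP pose, the force and the opening at its end, in the units of the state.
- get_obs(): the state, without advancing time (a new reading comes with each control period).
- capture(name): name is "side" or "top" or "wrist"; returns a dict with "color" (384x512x3 uint8, red, green, blue), "mtx" (3x3 intrinsics, pixels), "rvec" (rotation vector, rad) and "tvec" (3), from world to camera coordinates, as OpenCV has them. Camera axes: x right, y down, z forward; pixel columns grow to the right and rows downward; lengths in mm; the calibration is good to about 2 mm. The wrist camera is an equidistant fisheye: a pixel r from the principal point sees the ray r / f radians off the axis. A picture is of the moment at which its call begins. There is no depth.
- close_job(): hands the job in, once; it reports no verdict.
The state is a dict: "time": time; "joint_positions": joint angles; "dq": joint speeds; "tau": joint torques, N m; "tool_pos": TCP position; "tcp_rot": TCP orientation; "contact_force": force on the tool from outside, world axes, zero at the start; "moment": the same for the moment, N m; "grip_width": finger opening in mm.
Only numpy, scipy, OpenCV 4.12 (cv2) and the standard library are available. Lean on these libraries where they do the work, as an engineer would, in place of code of your own. Each camera call takes 0.05 s, during which the arm holds its last target. There are 200 camera calls.

## Working session

There is one attempt and no reset: what is moved stays moved. The work goes in short steps, Python scripts to look and compute and a shell command to move; the robot and the scene stay as the last step left them, time stands still between calls to the robot, and variables do not carry over. Pictures are saved under pics/ and viewed, about 8 in all and at most 12, crops included, and the job is handed in when it is done.

```bash
mkdir -p pics
python3 - <<'E'
from plant import *
import cv2,numpy as np
for n in("top","side"):
    c=capture(n); cv2.imwrite(f"pics/{n}0.png",cv2.resize(c["color"][:,:,::-1],(800,600)))
    print(n,c["mtx"].tolist(),np.ravel(c["rvec"]).tolist(),np.ravel(c["tvec"]).tolist())
o=get_obs();print(o)
E
```

```text
top [[423.9538603921879, 0.0, 257.44272484943656], [0.0, 423.9538603921879, 190.23859189866678], [0.0, 0.0, 1.0]] [2.181599809595724, -2.209718642462275, 0.13326822487177015] [141.43639636862895, 505.85118948681225, 1069.3856229661785]
side [[368.40268222586855, 0.0, 258.9054365296851], [0.0, 368.40268222586855, 190.41943098321576], [0.0, 0.0, 1.0]] [2.1816809490485505, -0.5838798411004769, 0.28237490663788584] [-384.2764599174507, 291.3067119649157, 941.1830310804584]
{'time': 0.1, 'joint_positions': array([ 1.01698299e+00,  3.42642475e-01,  1.52491411e+00, -1.74592427e-05,
        1.27539690e+00, -1.46014719e-01]), 'dq': array([ 0.000384  , -0.00153233, -0.0023555 ,  0.00126295, -0.00101062,
       -0.00054995]), 'tau': array([ 1.57420240e-03, -4.32005560e+01, -2.44693476e+01,  7.19637168e-02,
        5.27219230e-02, -6.05649188e-05]), 'tool_pos': array([208.13463055, 481.84983405, 404.12235819]), 'tcp_rot': array([-3.14024387e+00, -1.81477689e-04,  2.73379900e+00]), 'contact_force': array([-0.41839154, -0.33288515, -0.52977405]), 'moment': array([-0.00847565,  0.04712253,  0.01407016]), 'grip_width': 91.8701459873258}
```

View pics/top0.png

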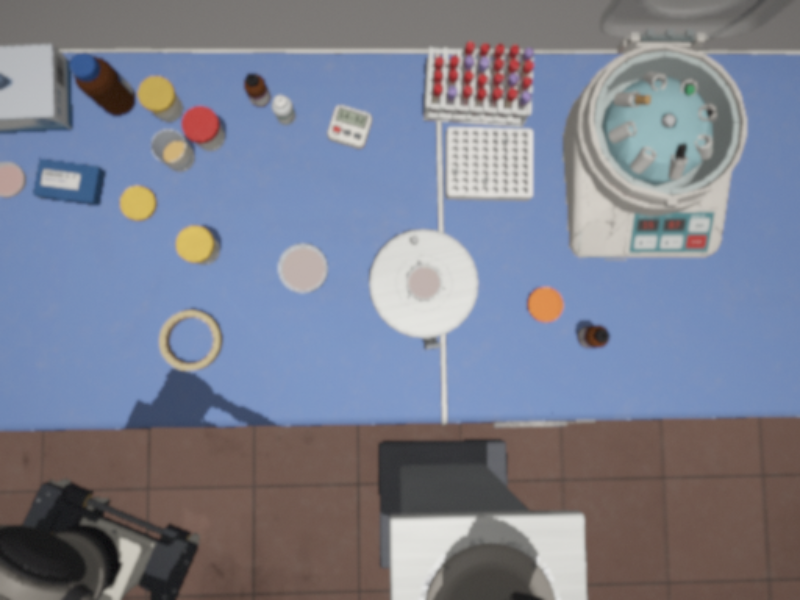

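View pics/side0.png

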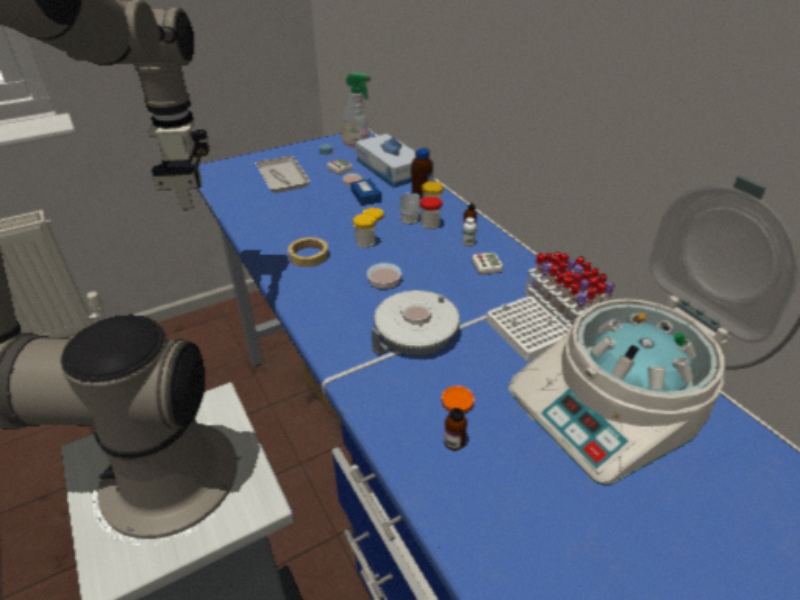

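The top view shows the disc centred near (424,284), the peg at its far edge near (414,240) and the tab at the near edge near (431,343). The bottle is at (594,336), the cup at (196,244) and the tape at (190,340). I'll measure these next.

```bash
cat > h.py <<'E'
import cv2,numpy as np
from plant import *
def ray(c,uv,z):
    R=cv2.Rodrigues(np.array(c["rvec"],float))[0];t=np.ravel(c["tvec"])
    p=np.array([[uv]],float)
    d=np.append(cv2.undistortPoints(p,np.array(c["mtx"]),None)[0,0],1)
    o=-R.T@t; d=R.T@d
    return o+d*(z-o[2])/d[2]
def proj(c,P):
    R=cv2.Rodrigues(np.array(c["rvec"],float))[0]
    q=np.array(c["mtx"])@(R@np.array(P,float)+np.ravel(c["tvec"]));return q[:2]/q[2]
E
python3 - <<'E'
from h import *
c=capture("top");im=c["color"]
f=lambda u,v,z:ray(c,(u*.64-.18,v*.64-.18),z).round(1)
print("disc",f(424,284,45),"peg",f(414,240,61),"tab",f(431,343,60),"bottle",f(597,336,88),"cup",f(195,244,72),"tape",f(190,340,25))
# disc segmentation
m=((im.min(2)>120)).astype(np.uint8); m[:, :225]=0;m[:,315:]=0;m[:140]=0;m[222:]=0
m=cv2.morphologyEx(m,cv2.MORPH_OPEN,np.ones((7,7)))
k=max(cv2.findContours(m,0,1)[0],key=cv2.contourArea);e=cv2.fitEllipse(cv2.convexHull(k));print(e,ray(c,e[0],45))
cv2.imwrite("pics/crop.png",cv2.resize(im[135:235,222:322,::-1],(600,600),interpolation=2))
E
```

```text
disc [526.9 101.1  45. ] peg [595.7 117.   61. ] tab [431.8  92.7  60. ] bottle [ 438.7 -162.6   88. ] cup [590.3 458.7  72. ] tape [442.5 477.7  25. ]Traceback (most recent call last):
  File "<stdin>", line 8, in <module>
cv2.error: OpenCV(4.12.0) /io/opencv/modules/imgproc/src/shapedescr.cpp:361: error: (-201:Incorrect size of input array) There should be at least 5 points to fit the ellipse in function 'fitEllipseNoDirect'
```

Run:
```python
from h import *
c=capture("top");im=c["color"]
print(im[182,250],im[182,230],im[170,262])
m=((im[:,:,0]>130)).astype(np.uint8); m[:, :225]=0;m[:,315:]=0;m[:140]=0;m[222:]=0
m=cv2.morphologyEx(m,cv2.MORPH_OPEN,np.ones((7,7),np.uint8))
k=cv2.findContours(m,0,1)[0];print(len(k))
k=max(k,key=cv2.contourArea);e=cv2.fitEllipse(cv2.convexHull(k));print(e,ray(c,e[0],45))
cv2.imwrite("pics/crop.png",cv2.resize(im[135:235,222:322,::-1],(600,600),interpolation=2))
```

```text
[221 221 217] [126 148 192] [212 212 208]
1
((271.18585205078125, 181.48851013183594), (71.46257781982422, 73.37850952148438), 1.3043475151062012) [527.08372232 101.06631824  45.        ]
```

View pics/crop.png

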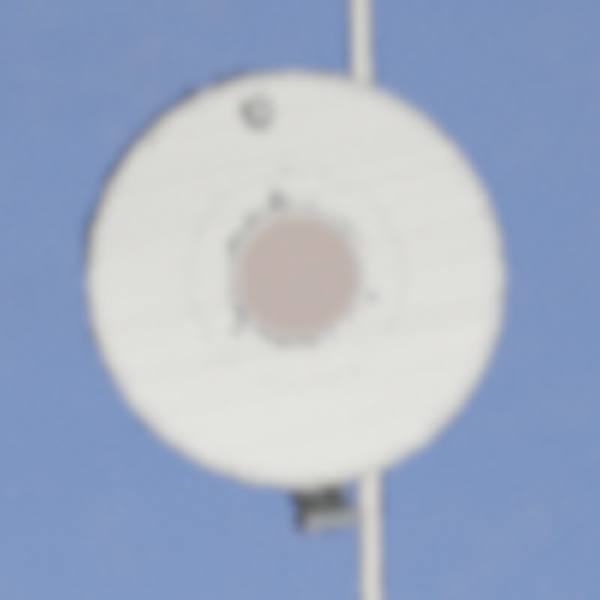

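```bash
cat >> h.py <<'E'
from scipy.spatial.transform import Rotation as Ro
def go(tip,yaw=np.pi):
    o=get_obs();R=Ro.from_euler('xyz',o["tcp_rot"]);T=Ro.from_euler('xyz',[np.pi,0,yaw])
    d=R.inv().apply(np.array(tip)+[0,0,178]-o["tool_pos"])/1000
    print("shift",d.round(4),"turn",(R.inv()*T).as_rotvec().round(3),"tip",(o["tool_pos"]-[0,0,178]).round(1),"F",o["contact_force"].round(1),o["time"])
E
python3 - <<'E'
from h import *
c=capture("top")
f=lambda u,v,z:ray(c,(222+u/6-.4,135+v/6-.4),z).round(1)
print("peg",f(258,110,61),"tab",f(328,516,60),"dark",f(318,497,60), "dish",f(298,275,60))
go([588,165,120])
E
```

```text
peg [597.  117.4  61. ] tab [428.7  91.3  60. ] dark [436.6  95.2  60. ] dish [528.1 101.9  60. ]
shift [-0.4744 -0.1402  0.1065] turn [-0.001 -0.    -0.408] tip [208.1 481.9 226.4] F [-1.3  0.1 -0.2] 0.25
```

```bash
python3 -m pendant '[[[-0.474,-0.14,0.06],[0,0,-0.408],0],[[-0.474,-0.14,0.06],[0,0,-0.408],0],[[-0.474,-0.14,0.06],[0,0,-0.408],0],[[-0.474,-0.14,0.06],[0,0,-0.408],0],[[-0.474,-0.14,0.06],[0,0,-0.408],0],[[-0.474,-0.14,0.06],[0,0,-0.408],0],[[-0.474,-0.14,0.106],[0,0,-0.408],0],[[-0.474,-0.14,0.106],[0,0,-0.408],0],[[-0.474,-0.14,0.106],[0,0,-0.408],0],[[-0.474,-0.14,0.106],[0,0,-0.408],0]]'
python3 -c "
from h import *
go([588,165,120])"
```

```text
time: 1.08
tool_pos: [512.2, 228.1, 328.1]
tcp_rot: [3.141, 0.0, 3.142]
contact_force: [-0.4, 1.3, -0.1]
grip_width: 30.2
shift [-0.0758 -0.0631  0.0301] turn [ 0.  0. -0.] tip [512.2 228.1 150.1] F [-0.4  1.3 -0.1] 1.0833
```

```bash
python3 -m pendant '[[[-0.076,-0.063,0.03],[0,0,0],0],[[-0.076,-0.063,0.03],[0,0,0],0],[[-0.076,-0.063,0.03],[0,0,0],0],[[-0.076,-0.063,0.03],[0,0,0],0],[[-0.076,-0.063,0.03],[0,0,0],0],[[-0.076,-0.063,0.03],[0,0,0],0]]'
python3 - <<'E'
from h import *
go([588,163,51])
c=capture("side");cv2.imwrite("pics/s1.png",cv2.resize(c["color"][140:260,190:350,::-1],(800,600),interpolation=2))
c=capture("wrist");cv2.imwrite("pics/w1.png",cv2.resize(c["color"][:,:,::-1],(800,600),interpolation=2))
print(c["mtx"],c["rvec"],c["tvec"])
E
```

```text
time: 1.58
tool_pos: [586.4, 167.2, 298.6]
tcp_rot: [3.141, -0.001, -3.141]
contact_force: [-0.4, -0.2, -0.2]
grip_width: 0.4
shift [-0.0016 -0.0042  0.0696] turn [ 0.    -0.001  0.   ] tip [586.4 167.2 120.6] F [-0.4 -0.2 -0.2] 1.5833
[[297.31863964   0.         253.66587495]
 [  0.         297.31863964 187.66481174]
 [  0.           0.           1.        ]] [-2.06738721 -2.07030453 -0.29906104] [-166.66673773 -568.04132907  123.81488525]
```

View pics/w1.png

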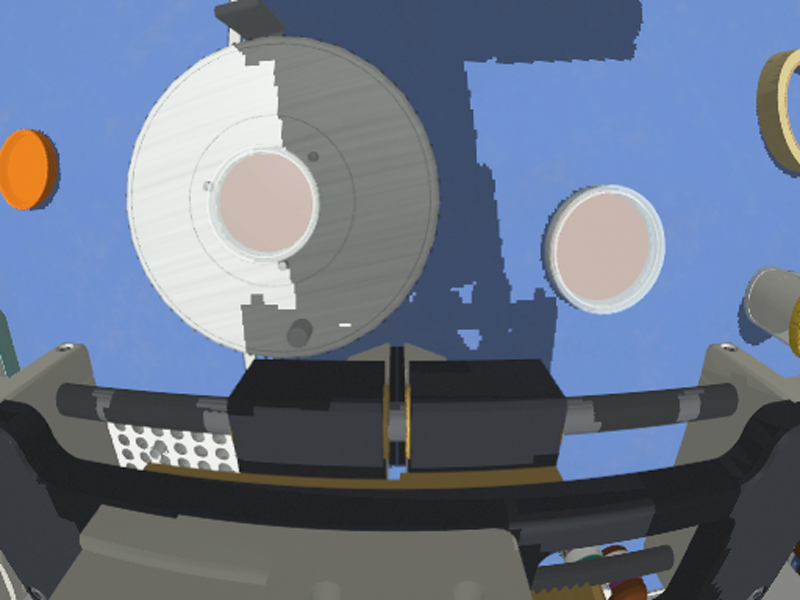

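View pics/s1.png

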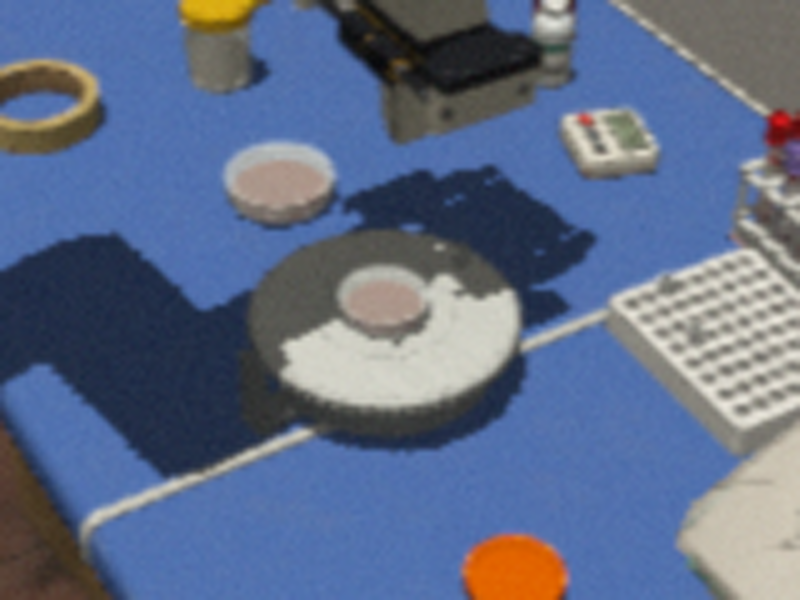

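The wrist view shows the peg top at about (302,326), the tab's top at about (248,12) and the dish on the disc's middle (smaller than the one on its right). The side view shows the gripper above the far-left rim. Next I'll check the geometry through the wrist camera.

```bash
cat >> h.py <<'E'
def wray(c,uv,z):
    R=cv2.Rodrigues(np.array(c["rvec"],float))[0];t=np.ravel(c["tvec"])
    p=cv2.fisheye.undistortPoints(np.array([[uv]],float),np.array(c["mtx"]),np.zeros(4))[0,0]
    d=R.T@np.append(p,1);o=-R.T@t
    return (o+d*(z-o[2])/d[2]).round(1)
def wproj(c,P):
    return cv2.fisheye.projectPoints(np.array([[P]],float),np.array(c["rvec"],float),np.array(c["tvec"],float),np.array(c["mtx"]),np.zeros(4))[0].ravel()
E
python3 - <<'E'
from h import *
c=capture("wrist");w=lambda u,v,z:wray(c,(u*.64-.18,v*.64-.18),z)
print("tab",w(250,12,60),"inner L/R base?",w(232,34,45),w(284,34,45),"peg",w(303,326,61),"discL",w(128,195,45),w(438,195,45),"dish",w(267,203,60))
P=get_obs()["tool_pos"]
for dy in(-19,0,19):
  for dx in(-9.5,9.5): print(dx,dy,((wproj(c,P+[dx,dy,-178])+.18)/.64).round())
s=capture("side");q=proj(s,P-[0,0,178]);print("side crop px",(q-[190,140])*5)
E
```

```text
tab [432.6  96.5  60. ] inner L/R base? [438.7  82.1  45. ] [441.8 110.4  45. ] peg [591.3 120.2  61. ] discL [521.2  16.3  45. ] [527.  188.4  45. ] dish [528.9 105.   60. ]
-9.5 -19 [346. 346.]
9.5 -19 [348. 392.]
-9.5 0 [397. 347.]
9.5 0 [397. 392.]
-9.5 19 [449. 347.]
9.5 19 [446. 392.]
side crop px [404.99213853 135.57037373]
```

```bash
python3 -m pendant '[[[-0.002,-0.003,0.035],[0,0,0],0],[[-0.002,-0.003,0.055],[0,0,0],0],[[-0.002,-0.003,0.065],[0,0,0],0],[[-0.002,-0.003,0.069],[0,0,0],0],[[-0.002,-0.003,0.069],[0,0,0],0],[[-0.002,-0.003,0.069],[0,0,0],0]]'
python3 - <<'E'
from h import *
go([588,163,51])
c=capture("wrist");cv2.imwrite("pics/w2.png",cv2.resize(c["color"][:,:,::-1],(800,600),interpolation=2))
E
```

```text
time: 2.28
tool_pos: [589.3, 164.1, 230.8]
tcp_rot: [3.141, 0.002, -3.141]
contact_force: [0.4, 0.7, 0.1]
grip_width: 0.2
shift [ 0.0013 -0.0011  0.0018] turn [0.    0.002 0.001] tip [589.3 164.1  52.8] F [0.4 0.7 0.1] 2.2833
```

View pics/w2.png

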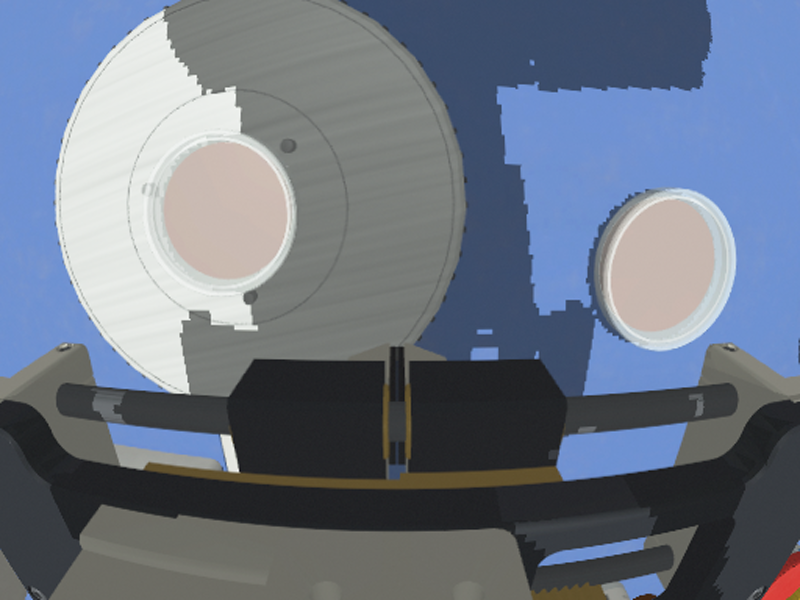

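The tip hovers just above the disc, and the peg is hidden behind the finger block. I'll flick it toward −y now and lift.

```bash
python3 -m pendant '[[[0,-0.007,0],[0,0,0],0],[[0,-0.021,0],[0,0,0],0],[[0,-0.041,0],[0,0,0],0],[[0.001,-0.061,0],[0,0,0],0],[[0.002,-0.081,0],[0,0,0],0],[[0.002,-0.091,-0.02],[0,0,0],0],[[0.002,-0.08,-0.055],[0,0,0],0],[[0.002,-0.06,-0.075],[0,0,0],0],[[0.002,-0.06,-0.075],[0,0,0],0],[[0.002,-0.06,-0.075],[0,0,0],0]]'
python3 - <<'E'
from h import *
for i in range(6):
    t=get_obs()["time"];c=capture("wrist");np.save(f"w_{i}.npy",c["color"])
    np.savez(f"w_{i}.npz",t=t,**{k:c[k] for k in c})
go([587,106,90])
ims=[cv2.resize(np.load(f"w_{i}.npy")[:260,40:360,::-1],(266,216)) for i in range(6)]
cv2.imwrite("pics/w3.png",np.vstack([np.hstack(ims[:3]),np.hstack(ims[3:])]))
E
```

```text
time: 3.17
tool_pos: [587.1, 103.2, 306.3]
tcp_rot: [-3.141, 0.004, -3.141]
contact_force: [0.2, -0.1, -0.1]
grip_width: 0.6
shift [-0.0003  0.0029  0.0355] turn [-0.    -0.002 -0.   ] tip [586.8 103.1 125.5] F [-0.1  0.8 -0.5] 3.4667
```

View pics/w3.png

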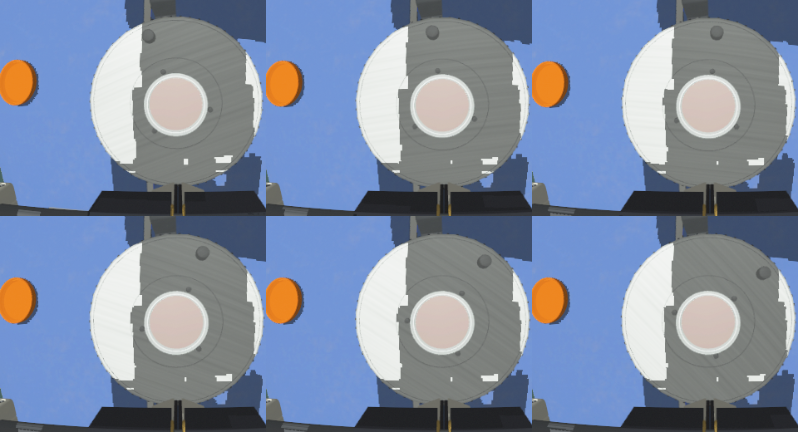

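The six frames show the peg moving clockwise across the tab side, about 72° in 0.25 s (5 rad/s). I'll let it run untouched and track it.

```bash
cat > trk.py <<'E'
from h import *
import sys,glob
C=np.array([527,101,0.]);TAB=np.arctan2(-7.5,-98)
def prof(c,a):
    out=0
    for r in(67,70,73):
        P=np.c_[C[0]+r*np.cos(a),C[1]+r*np.sin(a),61+0*a][:,None]
        uv=cv2.fisheye.projectPoints(P,np.array(c["rvec"],float),np.array(c["tvec"],float),np.array(c["mtx"]),np.zeros(4))[0].reshape(-1,2).astype(np.float32)
        g=cv2.GaussianBlur(c["color"].astype(np.float32).mean(2),(3,3),0)
        out=out+cv2.remap(g,uv[:,0],uv[:,1],1,borderMode=cv2.BORDER_REPLICATE)
    return out/3
def track(F,T,minA=-2.2,maxA=2.2):
    # angle b from the tab (rad, +=ccw) in visible range
    b=np.arange(minA,maxA,.01)
    p=np.array([prof(c,TAB+b) for c in F]);bg=np.median(p,0)
    d=np.array([np.convolve(x,np.ones(15)/15,'same') for x in bg-p])
    i=d.argmax(1);return b[i],d.max(1)
def fit(T,b,s,tau=11,thr=15,lo=.5,hi=7):
    from scipy.optimize import least_squares
    T=np.array(T);k=s>thr;T0=T[-1]
    best=None
    def ph(p,t):return p[0]-p[1]*tau*(1-np.exp(-(t-T0)/tau))
    for w in np.arange(lo,hi,.1):
      for f in np.arange(-3.1,3.1,.4):
        e=np.angle(np.exp(1j*(b[k]-ph((f,w),T[k]))));v=np.abs(e).mean()
        if best is None or v<best[0]:best=(v,f,w)
    r=least_squares(lambda p:np.angle(np.exp(1j*(b[k]-ph(p,T[k])))),best[1:],loss='soft_l1',f_scale=.05)
    print("n",k.sum(),"at t=%.3f b=%.3f w(cw)=%.3f rms %.3f"%(T0,*r.x,np.sqrt(np.mean(r.fun**2))))
    return T0,r.x
E
python3 - <<'E'
from trk import *
F=[dict(np.load(f"w_{i}.npz")) for i in range(6)];T=[float(f["t"]) for f in F]
b,s=track(F,T);print(np.round(T,3),b.round(2),s.round());fit(T,b,s)
E
Z='[[[0,0.003,0.03],[0,0,0],0],[[0,0.003,0.03],[0,0,0],0],[[0,0.003,0.03],[0,0,0],0],[[0,0.003,0.03],[0,0,0],0],[[0,0.003,0.03],[0,0,0],0],[[0,0.003,0.03],[0,0,0],0],[[0,0.003,0.03],[0,0,0],0],[[0,0.003,0.03],[0,0,0],0],[[0,0.003,0.03],[0,0,0],0],[[0,0.003,0.03],[0,0,0],0]]'; true
```

```text
Traceback (most recent call last):
  File "trk.py", line 16, in track
    d=np.array([np.convolve(x,np.ones(15)/15,'same') for x in bg-p])
                ~~~~~~~~~~~^^^^^^^^^^^^^^^^^^^^^^^^^
ValueError: object too deep for desired array
```

```bash
python3 -m pendant '[[[0,0.003,0.03],[0,0,0],0],[[0,0.003,0.03],[0,0,0],0],[[0,0.003,0.03],[0,0,0],0],[[0,0.003,0.03],[0,0,0],0],[[0,0.003,0.03],[0,0,0],0],[[0,0.003,0.03],[0,0,0],0],[[0,0.003,0.03],[0,0,0],0],[[0,0.003,0.03],[0,0,0],0],[[0,0.003,0.03],[0,0,0],0],[[0,0.003,0.03],[0,0,0],0]]'
python3 - <<'E'
from trk import *
F=[];T=[]
for i in range(26):
    T.append(get_obs()["time"]);F.append(capture("wrist"))
b,s=track(F,T);print(b.round(2),s.round());fit(T,b,s);go([587,106,75])
E
```

```text
time: 4.3
tool_pos: [587.0, 106.7, 274.8]
tcp_rot: [3.141, 0.0, -3.141]
contact_force: [0.5, 0.1, -0.5]
grip_width: 0.4Traceback (most recent call last):
  File "<stdin>", line 5, in <module>
  File "trk.py", line 16, in track
    d=np.array([np.convolve(x,np.ones(15)/15,'same') for x in bg-p])
                ~~~~~~~~~~~^^^^^^^^^^^^^^^^^^^^^^^^^
    return multiarray.correlate(a, v[::-1], mode)
           ~~~~~~~~~~~~~~~~~~~~^^^^^^^^^^^^^^^^^^
ValueError: object too deep for desired array
```

```bash
sed -i 's/return out\/3/return (out\/3).ravel()/' trk.py
python3 - <<'E'
from trk import *
F=[dict(np.load(f"w_{i}.npz")) for i in range(6)];T=[float(f["t"]) for f in F]
b,s=track(F,T);print(np.round(T,3),b.round(2),s.round());fit(T,b,s)
F=[];T=[]
for i in range(22):
    T.append(get_obs()["time"]);F.append(capture("wrist"))
b,s=track(F,T);print(b.round(2),s.round());fit(T,b,s);go([587,106,75])
E
```

```text
[3.167 3.217 3.267 3.317 3.367 3.417] [ 0.3   0.06 -0.19 -0.44 -0.68 -0.92] [15. 16. 16. 19. 19. 21.]
n 6 at t=3.417 b=-0.922 w(cw)=4.842 rms 0.003
[ 2.12  1.94  1.74  1.55  1.33  1.13  0.92  0.72  0.54  0.34  0.12 -0.08
 -0.28 -0.48 -0.68 -0.88 -1.07 -1.28 -1.46 -1.65 -1.84 -2.02] [44. 42. 38. 35. 31. 28. 26. 24. 18. 24. 17. 18. 19. 19. 20. 21. 22. 61.
 26. 27. 25. 25.]
n 22 at t=6.650 b=-2.028 w(cw)=3.799 rms 0.013
shift [-0.     -0.0007  0.0216] turn [0. 0. 0.] tip [587.  106.7  96.6] F [-0.2 -0.3  0.8] 6.7
```

Tracking is clean: 4.84 rad/s, then 3.80 rad/s, so tau is about 13 s. I'll let it run down untouched to about 1.4 rad/s for a well-timed brake.

```bash
for i in 1 2 3 4 5 6 7 8 9 10 11 12 13 14 15; do python3 -m pendant '[[[0,0,0],[0,0,0],0],[[0,0,0],[0,0,0],0],[[0,0,0],[0,0,0],0],[[0,0,0],[0,0,0],0],[[0,0,0],[0,0,0],0],[[0,0,0],[0,0,0],0],[[0,0,0],[0,0,0],0],[[0,0,0],[0,0,0],0],[[0,0,0],[0,0,0],0],[[0,0,0],[0,0,0],0]]' >/dev/null; done
python3 - <<'E'
from trk import *
F=[];T=[]
for i in range(40):
    T.append(get_obs()["time"]);F.append(capture("wrist"))
b,s=track(F,T);print(b.round(2),s.round());fit(T,b,s,tau=13.3);go([587,106,70])
E
```

```text
[-2.08 -2.13 -2.13 -1.17 -1.25 -1.33 -1.4  -1.47 -1.55 -1.62 -1.7  -1.78
 -1.85 -1.94 -2.01 -2.08 -2.13 -1.45 -1.52 -1.59  1.8   1.73  1.66  1.58
  1.5   1.43  1.36  2.19  2.12  2.1   2.04  1.96  1.89  1.84  1.75  1.69
  1.63  1.54  1.47  1.4 ] [23. 20. 10.  5.  5.  5.  5.  5.  4.  4.  4.  3.  3.  3.  3.  3.  2.  2.
  2.  1.  1.  1.  1.  1.  1.  1.  1. 19. 35. 45. 44. 43. 41. 40. 38. 37.
 36. 35. 34. 32.]
n 15 at t=21.150 b=1.412 w(cw)=1.334 rms 0.019
shift [-0.     -0.0007  0.0267] turn [0. 0. 0.] tip [587.  106.7  96.7] F [-0.2 -0.1 -0.2] 21.2
```

```bash
python3 -m pendant '[[[0,0,0.01],[0,0,0],0],[[0,0,0.02],[0,0,0],0],[[0,0,0.03],[0,0,0],0],[[0,0,0.038],[0,0,0],0],[[0,0,0.043],[0,0,0],0],[[0,0,0.046],[0,0,0],0],[[0,0,0.047],[0,0,0],0],[[0,0,0.047],[0,0,0],0],[[0,0,0.047],[0,0,0],0],[[0,0,0.047],[0,0,0],0]]'
```

```text
time: 22.03
tool_pos: [587.1, 106.8, 228.1]
tcp_rot: [3.141, 0.001, -3.141]
contact_force: [0.0, 0.0, -0.3]
grip_width: 0.4
```

```bash
python3 -m pendant '[[[0,0,0.0053],[0,0,0],0],[[0,0,0.0068],[0,0,0],0],[[0,0,0.0068],[0,0,0],0]]'
python3 - <<'E'
from trk import *
for i in range(2):
    o=get_obs();c=capture("wrist");print(o["time"],(o["tool_pos"]-[0,0,178]).round(1),o["contact_force"].round(1))
cv2.imwrite("pics/w4.png",cv2.resize(c["color"][:,:,::-1],(800,600),interpolation=2))
c=capture("top");cv2.imwrite("pics/t4.png",cv2.resize(c["color"][135:235,222:322,::-1],(600,600),interpolation=2))
E
```

```text
time: 22.28
tool_pos: [587.6, 106.7, 221.6]
tcp_rot: [3.141, 0.003, -3.141]
contact_force: [-0.2, -0.1, 8.7]
grip_width: 0.4
22.2833 [587.6 106.7  43.6] [-0.2 -0.1  8.7]
22.3333 [587.5 106.7  43.8] [ 1.  -0.5  6.9]
```

View pics/w4.png

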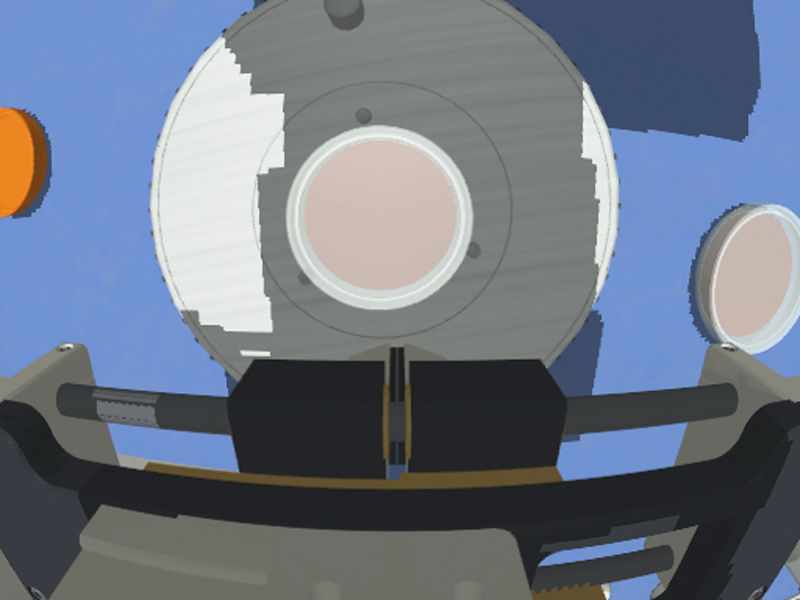

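The brake is pressing at about 7–9 N. The wrist view shows the peg at the near edge, at (343,8), with the dish still between its pins. The tab is out of frame, so I'll check the top view.

View pics/t4.png

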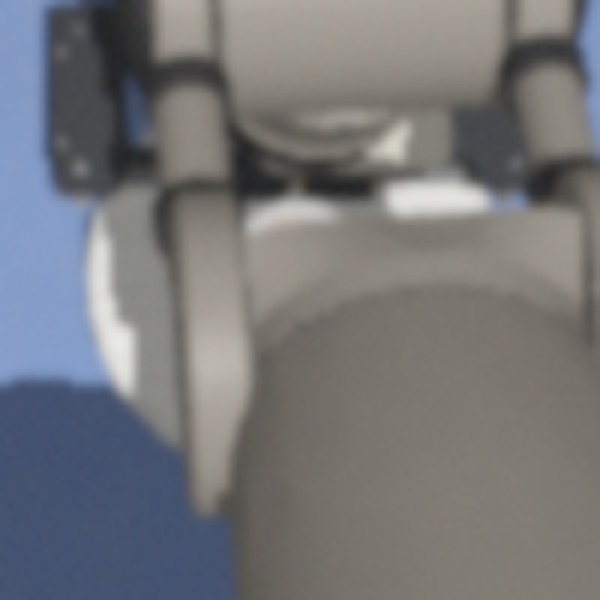

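Run:
```python
from trk import *
o0=get_obs()["time"];c=capture("wrist")
print(o0,"peg",wray(c,(343*.64-.18,6*.64-.18),59.6))
b=np.arange(-1,1,.01);p=prof(c,TAB+b);print(p[::5].round())
s=capture("side");cv2.imwrite("pics/s4.png",cv2.resize(s["color"][180:240,220:300,::-1],(800,600),interpolation=2))
t=capture("top");d=np.abs(t["color"].astype(int)-0)
```

```text
22.4333 peg [462.1  90.1  59.6]
[127. 125. 126. 126. 126. 127. 129. 129. 130. 129. 130. 130. 129. 128.
 128. 129. 130. 131. 133. 134. 105. 111. 108. 102. 129. 129. 129. 125.
 124. 123. 123. 121. 121. 192. 231. 230. 230. 228. 225. 224.]
```

View pics/s4.png

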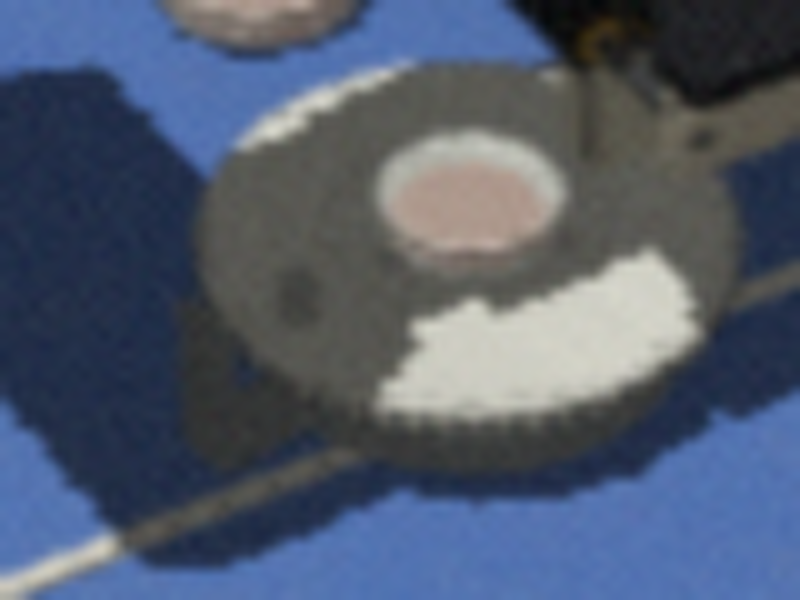

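```bash
python3 - <<'E'
from trk import *
s=capture("side")
f=lambda u,v,z:ray(s,(220+u/10-.45,180+v/10-.45),z).round(1)
g=lambda P:((proj(s,P)-[220,180]+.45)*10).round()
print("peg",f(300,274,59.6))
print("disc edges L/R/top", f(200,215,44),f(738,215,44))
for a in(-178,-175.5,-173,-170.5):
    u=np.array([np.cos(np.radians(a)),np.sin(np.radians(a)),0]);v=np.array([-u[1],u[0],0])
    print(a,"pegtop",g(C+70*u+[0,0,59.6]),"tab top corners",[g(C+r*u+w*v+[0,0,60]) for r in(99,106) for w in(-12,12)],"bot",[g(C+106*u+w*v+[0,0,10]) for w in(-12,12)])
E
python3 - <<'E'
import cv2,numpy as np
a=cv2.imread("pics/s4.png")[240:500,130:400]
a=np.clip((a.astype(float)-20)*2.2,0,255).astype(np.uint8)
cv2.imwrite("pics/s5.png",cv2.resize(a,(540,520)))
E
```

```text
peg [462.8  91.5  59.6]
disc edges L/R/top [457.1 148.9  44. ] [608.2  61.9  44. ]
-178 pegtop [273. 267.] tab top corners [array([173., 277.]), array([211., 321.]), array([153., 285.]), array([191., 329.])] bot [array([160., 403.]), array([197., 447.])]
-175.5 pegtop [278. 272.] tab top corners [array([179., 285.]), array([220., 328.]), array([159., 294.]), array([201., 337.])] bot [array([166., 412.]), array([206., 455.])]
-173 pegtop [284. 278.] tab top corners [array([185., 293.]), array([229., 335.]), array([166., 302.]), array([211., 344.])] bot [array([172., 421.]), array([215., 463.])]
-170.5 pegtop [290. 283.] tab top corners [array([192., 301.]), array([239., 342.]), array([173., 311.]), array([221., 352.])] bot [array([179., 429.]), array([225., 470.])]
```

View pics/s5.png

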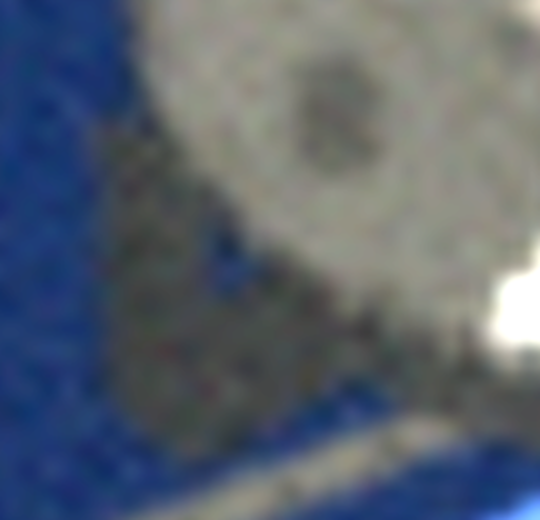

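Run:
```python
from trk import *
c=dict(np.load("w_1.npz"));im=cv2.resize(c["color"][:80,150:270,::-1],(780,520),interpolation=2);im=np.clip(im.astype(float)*1.6,0,255).astype(np.uint8)
for b,col in((0,(0,0,255)),(.085,(0,255,0))):
    u=np.array([np.cos(TAB+b),np.sin(TAB+b),0])
    for r,z in((70,61),(88,45),(99,60),(106,60)):
        q=(wproj(c,C+r*u+[0,0,z])-[150,0]+.5)*6.5;cv2.circle(im,tuple(int(x) for x in q),3,col,-1)
cv2.imwrite("pics/w6.png",im)
```

```text
(no output)
```

View pics/w6.png

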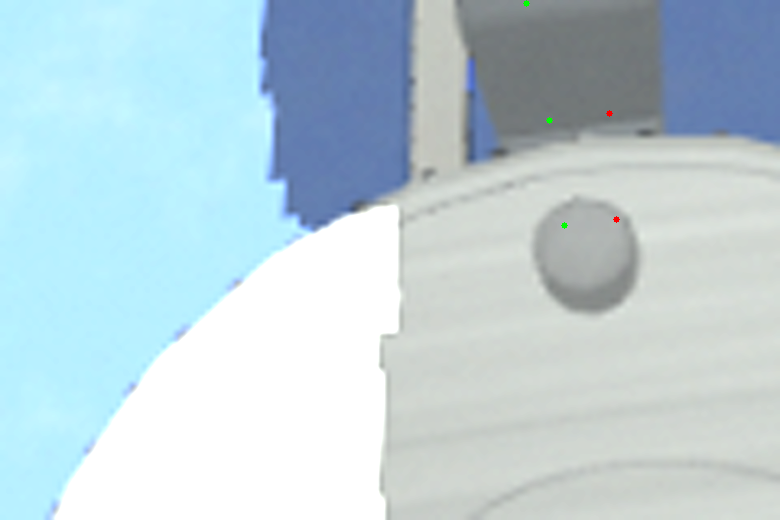

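Here the tab's centre lies midway between the red (b=0) and green (b=0.085) marks. The stopped peg is therefore about 0.04 rad (3 mm) from its middle. I'll do a last stillness check and hand in.

Run:
```python
from trk import *
b=np.arange(-.3,.5,.005)
for i in range(5):
    o=get_obs();p=prof(capture("wrist"),TAB+b);k=p<117;print(o["time"],b[k].mean().round(3),o["contact_force"].round(1))
close_job()
```

```text
22.6333 0.083 [ 0.4 -0.2  5.6]
22.6833 0.083 [-0.3 -0.1  6.9]
22.7333 0.083 [-0.   0.1  7.1]
22.7833 0.083 [ 0.3 -1.   7.5]
22.8333 0.083 [ 1.2 -0.9  6.6]
the job is handed in; nothing more can be done
```

The turntable test is done and handed in. I flicked the peg with the closed fingertips, and the disc spun clockwise at about 4.8 rad/s. It ran untouched for about 19 s, slowing to about 1.35 rad/s. I then pressed the fingertip on the far side of the disc as the peg came round, and I was still holding it there at hand-in.

- **Stillness:** over the last five frames the peg angle stayed at 0.083 rad, with a light press of 6–7 N. I handed in at about 22.9 s.
- **Peg position:** all estimates put it within the 12 mm tolerance, but they do not quite agree. The wrist view that shows peg and tab together gives about 3 mm off the tab's middle, and the side view gives about 1–2 mm. My first rough tab bearing gives about 6 mm.
- **Dish and other items:** after braking, the dish was still between its pins. I never went near the bottle, cup or tape roll, but I did not check them again at the end.

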